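Press the ink bottle down into the shaker's sprung ring and hold it on the stop

TASK

The marking ink has settled and has to be shaken. Pick up the small dark screw-capped ink bottle, lower it upright into the sprung ring on top of the bottle shaker, then press it down, ring and all, until you feel it come firmly against the stop underneath, and finish while still holding it pressed down there, because I will switch the shaker on while you hold it. Do not ram it or lean on it with your full weight, and leave the two jars standing where they are.

Things in the scene. Friction and masses are not known exactly. Their poses are not given: they have to be found in the camera images.
- ink_bottle: near-black round bottle standing upright, 58 mm in diameter up to its shoulder 94 mm above the bottom, black screw cap (fixed to it) 34 mm in diameter from 94 to 114 mm; 0.14 to 0.26 kg. Origin at the centre of its bottom, z up along the bottle. Grip it from above by the cap. It changes places with the two jars from start to start.
- shaker: grey bottle shaker (touch mixer) standing fast on the table: a 130 x 160 mm housing with a round turret whose top is 80 mm above the table; speed knob and rocker switch on its front. Origin at the centre of its underside, z up, its front to -x. Place and yaw vary.
- cradle_seat (a point): centre of the black sprung ring on top of the shaker, z up, at the level where the bottle's bottom rests: an 11 mm wide inner ledge, 106 mm above the table when the ring is up. Bore 63 mm, flaring to 71 mm at the rim, 28 mm above this point; three ears with spring pins reach out to 54 mm from the axis, below the rim. The point moves down with the ring.
- cradle (a joint): how far the ring is pressed down, in m: 0 up, at most 0.018. Springs: about 4 N moves it off its upper stop, plus 0.4 N for every further mm; the bottle's own weight does not press it down. The bottle meets the down-stop before the ring reaches its own limit.
- down_stop: rigid stop screw in the middle of the turret, seen through the ring; head 26 mm wide. Origin at the centre of the top of its head, z up. Set at a different height each start, 5 to 12 mm below the raised ring's seat, and hidden under the bottle: the push rises gently to 6 to 10 N, then steeply at the stop. 12 to 20 N in all is right; over 50 N on the stop spoils the bearing.
- tall_jar: all-yellow round jar with screw cap, 50 mm in diameter, 100 mm tall, upright on the table. Origin at the centre of its bottom. A bystander.
- short_jar: white round jar with a yellow screw cap, 50 mm in diameter, 82 mm tall, upright on the table. Origin at the centre of its bottom. A bystander.
There are look-alikes about, which are no part of the job. What is shaped like the ink_bottle but orange is not meant.

How it is judged:
By the outcome, as a careful person would: the job done as asked, in the order asked, and still so for the second after the job is handed in, while the arm keeps its last pose, push and grip.
It also fails if it takes over 51 s, if anything falls off the work surface, if the arm or the gripper's body presses on something with over 40 N, if the wrist force passes 120 N, or if a joint passes its speed limit or range.

ROBOT

A 7-joint arm with a two-finger parallel gripper is mounted at the origin on a cart in front of the work surface, level with it; the furniture and walls round the work are solid. World frame = base frame: x ahead of the robot, y to its left, z up, the work surface at z = 0. Lengths are in m, angles in rad, forces in N, time in s.
With the tool pointing down it reaches from about 0.425 to 0.925 m from the base axis. Payload 6.8 kg.
Tool frame: the origin (TCP) lies at the very end of the fingers, on their centre line; the grasp point (between the pads) lies 19 mm behind it; z points along the fingers, y is the line along which they close (so a half turn about z gives the same grasp; the last joint's range is limited). The gripper opens to 85 mm and grips with 20 to 120 N. Pads are 22 mm wide; open, the fingers measure 114 mm over their backs; the gripper's body (76 mm by 85 mm) begins 54 mm behind the grasp point. The pads swing forward as they close: fully open they stand 13 mm farther back than shut.
Start: joints at [-1.375, 0.477, 0.022, 1.555, -0.011, 1.109, -0.083], TCP at [0.202, 0.644, 0.231] pointing down, gripper open.
Joint ranges: [-2.96, 2.96], [-0.34, 2.1], [-1.41, 1.46], [0.24, 2.44], [-1.37, 4.51], [0.17, 1.92], [-2.96, 2.96]. Speed limits (rad/s): [2.39, 2.39, 3.14, 3.14, 3.14, 3.14, 3.14].

INTERFACE

Orientations are given as a rotation vector (axis times angle).
In Python, from bench import r gives the robot as it stands.
- The arm moves only by the tool play_rows, never from a script. Its argument "targets" is text: rows parted by semicolons, each of 5 numbers parted by spaces: the closure, from -1 (fully open) to 1 (shut), then the shift along the tool's x, y, z in m, then the turn about the tool's z in rad. In form: gripper dx dy dz spin; .... A call has 1 to 8 rows; each row is the pose to reach, as a shift and turn from the pose commanded when the call began, along the tool's axes at that moment; what a row does not reach only later rows make up. A row lasts 1/12 s, in which the tool goes at most 41.7 mm and 7.16 degrees, less where a joint would pass 70% of its speed; a pose out of reach is approached as far as the arm can. A call with a gripper value outside its range is refused whole. The fingers move at their own pace and stop on an object; "squeeze" is the grip in N (left out, the last holds). Time passes only in rows, so rows that repeat a pose let the fingers close. It gives the time, the measured TCP pose, the force, the opening and the grip force at its end, in the units of the state.
- r.get_obs(): the state, without advancing time (a new reading comes with each control period).
- r.grab_frame(name): name is "scene" or "top" or "wrist"; returns the picture (420x560x3 uint8, red, green, blue); there is no depth.
- r.camera_info(name): a dict with "fov_y" (degrees; the focal length in pixels is half the picture's height over the tangent of half this angle, whatever the lens; pixels are square), "cx", "cy" (the principal point, pixels), "k1" (the pictures are not rectified: a ray, as slopes to the right and down, at radius r is drawn at 1 + k1 r^2 times it, then the intrinsics apply), "position" and "rotation" of the camera in the world. Camera axes: x right, y down, z forward; pixel columns grow to the right and rows downward; lengths in m; the calibration is good to about 2 mm. A picture is of the moment at which its call begins: read the wrist's pose just before it. camera_info takes no time and is no camera call; for the wrist camera it gives the pose at the moment of the call.
- r.hand_in(): hands the job in; it is judged then, once.
The state is a dict: "clock": time; "joints": joint angles; "qvel": joint speeds; "tau": joint torques, N m; "tcp_pos": TCP position; "orientation": TCP orientation; "contact_force": force on the tool from outside, world axes, zero at the start; "moment": the same for the moment, N m; "grip_width": finger opening in m; "gripper_force": force on a finger pad.
Only numpy, scipy, OpenCV 4.12 (cv2) and the standard library are available. Lean on these libraries where they do the work, as an engineer would, in place of code of your own. Each camera call takes 0.05 s, during which the arm holds its last target. There are 200 camera calls.

## Working session

There is one attempt and no reset: what is moved stays moved. The work goes in short steps, Python scripts to look and compute and a tool call to move; the robot and the scene stay as the last step left them, time stands still between calls to the robot, and variables do not carry over. Pictures are saved under pics/ and viewed, at most 10 in all, crops included, and the job is handed in when it is done.

Besides the shell and the picture viewer there is one more tool, called after ">>>" in YAML: its name, and indented under it one key for each argument. play_rows: Moves the arm, as the interface text tells. Its arguments: {"type":"object","properties":{"targets":{"type":"string"},"squeeze":{"type":"number"}},"required":["targets"]}

```bash
mkdir -p pics; cat > h.py <<'E'
import numpy as np, cv2
from bench import r
from scipy.spatial.transform import Rotation as R
def ray(ci,u,v):
    f=210/np.tan(np.radians(ci["fov_y"])/2)
    d=np.array([(u-ci["cx"])/f,(v-ci["cy"])/f]); s=d.copy()
    for _ in range(20): s=d/(1+ci["k1"]*(s@s))
    return np.array(ci["position"]),np.array(ci["rotation"]).reshape(3,3)@np.array([s[0],s[1],1])
def onz(ci,u,v,z):
    p,d=ray(ci,u,v); return p+d*(z-p[2])/d[2]
def proj(ci,P):
    f=210/np.tan(np.radians(ci["fov_y"])/2)
    c=np.array(ci["rotation"]).reshape(3,3).T@(np.array(P)-ci["position"]); s=c[:2]/c[2]
    s=s*(1+ci["k1"]*(s@s)); return f*s+[ci["cx"],ci["cy"]]
def save(n,im): cv2.imwrite("pics/"+n+".png",im[...,::-1])
E
python3 - <<'E'
from h import *
o=r.get_obs(); print(o)
a=r.grab_frame("scene");b=r.grab_frame("top")
np.savez("f0.npz",a=a,b=b); save("scene0",a);save("top0",b)
for n in("scene","top","wrist"):print(r.camera_info(n))
E
```

```text
{'clock': 0.0, 'joints': array([-1.37511544,  0.47783065,  0.02233267,  1.55645096, -0.01150057,
        1.10929915, -0.08310322]), 'qvel': array([ 7.66121120e-04, -5.34292400e-05,  2.61845509e-04, -7.83418656e-04,
       -1.71224531e-04,  1.04921490e-04,  4.89665291e-04]), 'tau': array([ 2.38900257e-04, -5.96442389e+01,  1.60798699e+00, -2.81197214e+01,
        1.25356915e-02,  9.27346176e-03,  1.40639517e-05]), 'tcp_pos': array([0.20174514, 0.64352302, 0.23030531]), 'orientation': array([-4.75284928e-01, -3.10528249e+00,  2.91250240e-03]), 'contact_force': array([-0.75935222,  0.22353778, -0.29234887]), 'moment': array([-0.04780136,  0.03983691, -0.01000482]), 'gripper_force': 0.0, 'grip_width': 0.08536983036672807}
{'fov_y': 45.627961535174734, 'cx': 288.63463097687486, 'cy': 213.00226270610258, 'k1': -0.18417768368946133, 'position': array([-0.25039992, -0.4436762 ,  1.05661912]), 'rotation': array([-2.15077261,  1.21321286, -0.43389879])}
{'fov_y': 43.98177398656872, 'cx': 287.18671754598466, 'cy': 207.54820800399813, 'k1': -0.0018555481731515411, 'position': array([ 0.35690194, -0.02224697,  1.27096877]), 'rotation': array([-2.1724785 ,  2.14888984, -0.07695471])}
{'fov_y': 65.92387690914072, 'cx': 276.0518983337431, 'cy': 206.10137595925497, 'k1': -0.06403599719653792, 'position': array([0.12699049, 0.66733304, 0.37300627]), 'rotation': array([2.31986293, 1.70296802, 0.26519132])}
```

Rotation is a rotation vector; fixing the helper.

```bash
sed -i 's/np.array(ci\["rotation"\]).reshape(3,3)/R.from_rotvec(ci["rotation"]).as_matrix()/' h.py; grep -c from_rotvec h.py
```

```text
2
```

View pics/scene0.png

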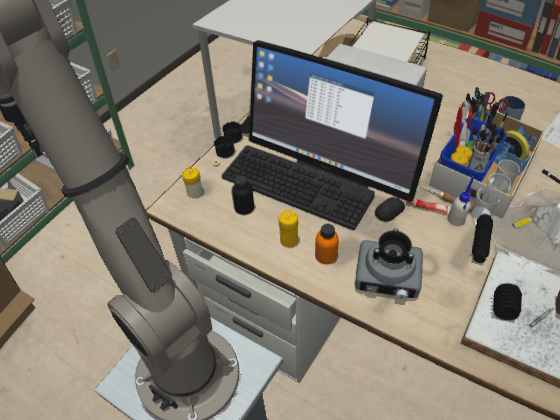

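View pics/top0.png

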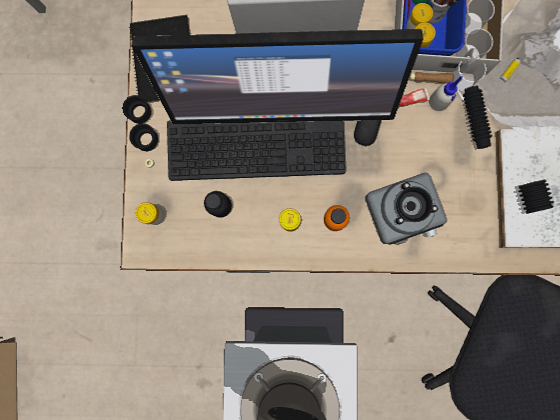

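Scene view: ink bottle at (243,195), cap at about (241,184), and the shaker ring at (395,245). Top view: bottle at (217,204), ring at (411,205). The orange bottle and the two jars stand apart from it.

```bash
cat > m.py <<'E'
from h import *
f=np.load("f0.npz")
cs,ct=r.camera_info("scene"),r.camera_info("top")
def blob(im,box,thr):
    u0,v0,u1,v1=box; m=(im[v0:v1,u0:u1].max(2)<thr).astype(np.uint8)
    n,l,s,c=cv2.connectedComponentsWithStats(m); i=1+np.argmax(s[1:,4]); return s[i]+[u0,v0,0,0,0],c[i]+[u0,v0]
bt,ctb=blob(f["b"],(190,182,245,230),75); bs,csb=blob(f["a"],(225,170,262,220),60)
print(bt,ctb,bs,csb)
print("bottle", onz(ct,*ctb,.05),onz(cs,*csb,.05))
for z in(.12,.134):print("ring",z,onz(ct,411,205,z),onz(cs,395,244,z))
crop=lambda im,u,v,w:cv2.resize(im[v-w:v+w,u-w:u+w],(390,390),interpolation=cv2.INTER_CUBIC)
save("crops",np.hstack([crop(f["b"],217,204,30),crop(f["b"],408,207,45)]))
for n,u,v,z in(("short",147,212,.08),("tall",290,218,.1),("orange",338,215,.11)):print(n,onz(ct,u,v,z))
E
python3 m.py
```

```text
[204 191  28  26 559] [217.62790698 203.71019678] [ 225  170   37   45 1077] [244.55338904 188.33240483]
bottle [0.48140518 0.1732779  0.05      ] [0.50850591 0.19027307 0.05      ]
ring 0.12 [ 0.47551624 -0.26737474  0.12      ] [ 0.48646464 -0.26728416  0.12      ]
ring 0.134 [ 0.47407346 -0.26439309  0.134     ] [ 0.47545044 -0.26992076  0.134     ]
short [0.45748535 0.33207321 0.08      ]
tall [0.44544447 0.00046056 0.1       ]
orange [ 0.45251103 -0.10695883  0.11      ]
```

View pics/crops.png

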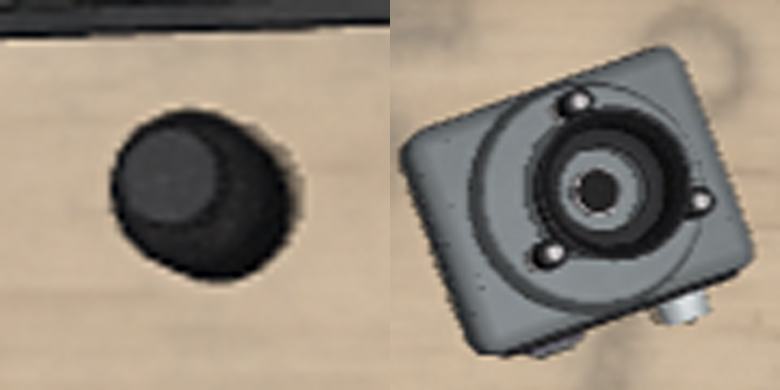

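Crops: cap centre is at crop (168,175), which is top (212.4,200.5). Rim centre is at (612,182), which is top (413.9,203.6).

```bash
cat >> h.py <<'E'
def shift(P,show=True):
    o=r.get_obs(); M=R.from_rotvec(o["orientation"]); d=M.inv().apply(np.array(P)-o["tcp_pos"]); 
    if show: print("tcp",o["tcp_pos"].round(4),"toolx",M.as_matrix()[:,0].round(3),"z",M.as_matrix()[:,2].round(4),"shift",d.round(4))
    return d
E
python3 - <<'E'
from h import *
ct=r.camera_info("top")
b=onz(ct,212.4,200.5,.114); k=onz(ct,413.9,203.6,.134); print(b,k)
shift([b[0],b[1],.22])
E
```

```text
[0.48201494 0.17499597 0.114     ] [ 0.47721099 -0.27073242  0.134     ]
tcp [0.2018 0.6436 0.2304] toolx [-0.954  0.299 -0.   ] z [-4.0e-04 -1.6e-03 -1.0e+00] shift [-0.4076 -0.3633  0.0111]
```

>>> play_rows:
  targets: "-1 -.03 -.0267 0 0; -1 -.06 -.0534 0 0;-1 -.09 -.08 0 0;-1 -.12 -.107 0 0;-1 -.15 -.134 0 0;-1 -.18 -.16 0 0;-1 -.21 -.187 0 0;-1 -.24 -.214 0 0"

```text
clock: 0.77
tcp_pos: [0.3674, 0.3661, 0.2311]
orientation: [-0.475, -3.105, 0.0]
contact_force: [0.7, 0.1, 0.7]
grip_width: 0.0853
gripper_force: 0.0
```

>>> play_rows:
  targets: "-1 -.03 -.0267 0 0; -1 -.06 -.0534 0 0;-1 -.09 -.08 0 0;-1 -.12 -.107 0 0;-1 -.145 -.13 0 0;-1 -.16 -.143 0 0;-1 -.1676 -.149 0 0;-1 -.1676 -.149 0 0"

```text
clock: 1.43
tcp_pos: [0.4831, 0.1738, 0.2312]
orientation: [0.481, 3.104, -0.001]
contact_force: [-0.1, 0.9, -0.1]
grip_width: 0.085
gripper_force: 0.0
```

```bash
python3 - <<'E'
from h import *
shift([.482,.175,.22])
ci=r.camera_info("wrist"); w=r.grab_frame("wrist"); save("w1",w); np.save("w1.npy",w)
print(proj(ci,[.482,.175,.114]),r.get_obs()["contact_force"])
E
```

```text
tcp [0.4831 0.1738 0.2312] toolx [-0.953  0.303 -0.   ] z [ 0.e+00 -7.e-04 -1.e+00] shift [0.0014 0.0008 0.0112]
[277.15620545 198.68160502] [ 0.16829311  0.31591903 -0.2768307 ]
```

View pics/w1.png

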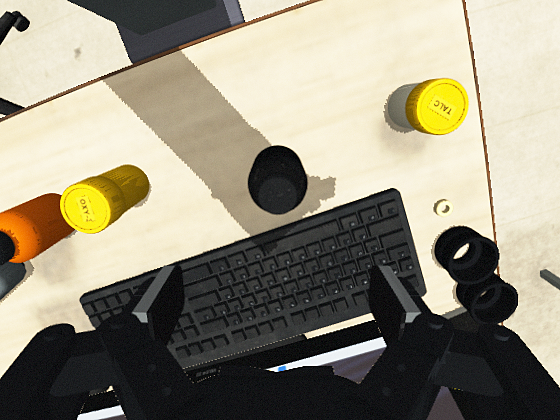

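Wrist view: the bottle is at (277,180) and the cap is at about (277,190), close to the predicted (277,199). I'll stretch the contrast to see the cap itself.

```bash
python3 - <<'E'
from h import *
w=np.load("w1.npy")[135:225,235:320].astype(float)
g=np.clip(w*5,0,255).astype(np.uint8)
save("w1c",cv2.resize(g,(510,540),interpolation=cv2.INTER_CUBIC))
E
```

```text
(no output)
```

View pics/w1c.png

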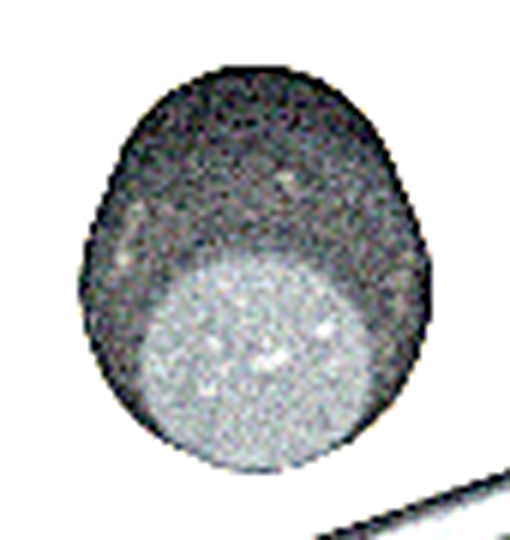

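```bash
python3 - <<'E'
from h import *
b=onz(r.camera_info("wrist"),277.8,195,.114); print(b)
shift([b[0],b[1],.096])
E
```

```text
[0.47807364 0.17860908 0.114     ]
tcp [0.4822 0.1759 0.2311] toolx [-0.954  0.3    0.001] z [-5.e-04  1.e-04 -1.e+00] shift [0.0046 0.0014 0.1351]
```

>>> play_rows:
  targets: "-1 .003 .001 .025 0;-1 .003 .001 .055 0;-1 .003 .001 .085 0;-1 .003 .001 .105 0;-1 .003 .001 .12 0;-1 .003 .001 .13 0;-1 .003 .001 .135 0;-1 .003 .001 .135 0"

```text
clock: 2.15
tcp_pos: [0.4788, 0.1788, 0.0956]
orientation: [-0.472, -3.104, 0.001]
contact_force: [-0.5, -0.0, 0.4]
grip_width: 0.0857
gripper_force: 0.0
```

>>> play_rows:
  targets: ".2 0 0 0 0;.4 0 0 0 0;.6 0 0 0 0;.8 0 0 0 0;1 0 0 0 0;1 0 0 0 0;1 0 0 0 0;1 0 0 0 0"
  squeeze: 80

```text
clock: 2.82
tcp_pos: [0.4804, 0.1777, 0.0974]
orientation: [0.476, 3.104, 0.002]
contact_force: [-1.5, -0.1, 7.2]
grip_width: 0.0312
gripper_force: 78.6
```

>>> play_rows:
  targets: "1 0 0 -.002 0;1 0 0 -.005 0;1 0 0 -.015 0;1 0 0 -.03 0;1 0 0 -.05 0;1 0 0 -.05 0"

```text
clock: 3.32
tcp_pos: [0.4818, 0.1784, 0.1499]
orientation: [0.475, 3.101, 0.005]
contact_force: [1.1, 0.8, -1.2]
grip_width: 0.0314
gripper_force: 79.4
```

```bash
python3 - <<'E'
from h import *
o=r.get_obs();print(o["contact_force"],o["moment"],o["grip_width"],o["gripper_force"])
w=r.grab_frame("wrist");s=r.grab_frame("scene")
c=cv2.resize(np.clip(s[120:240,190:310].astype(float)*2.5,0,255).astype(np.uint8),(400,400))
save("g1",np.hstack([cv2.resize(np.clip(w.astype(float)*2.5,0,255).astype(np.uint8)[150:420,100:480],(390,400)),c]))
E
```

```text
[ 1.11626896  0.81401263 -1.16581214] [ 0.05438847 -0.05194822 -0.01829557] 0.031385915901641394 79.43242907524109
```

View pics/g1.png

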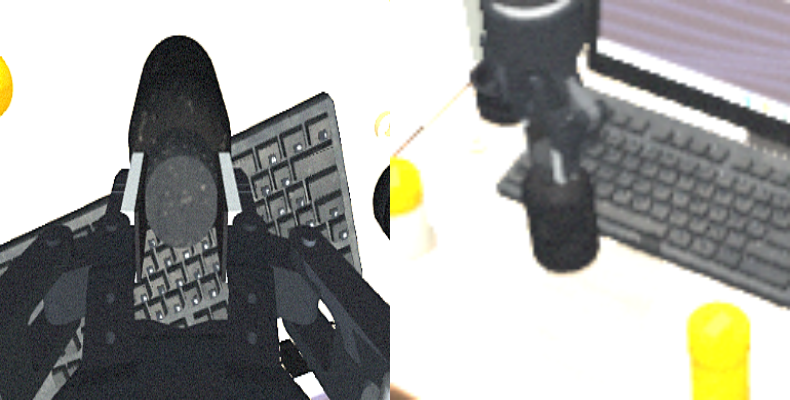

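Grasp is good: the cap sits centrally between the pads and the bottle hangs upright, clear of the table. Next I lift to carry height and move toward the shaker.

```bash
python3 - <<'E'
from h import *
shift([.478,-.13,.275]);b=onz(r.camera_info("wrist"),276.4,285,.1665); print(b,r.get_obs()["tcp_pos"])
E
```

```text
tcp [0.4801 0.1779 0.1472] toolx [-0.954  0.299 -0.001] z [ 0.0016  0.0011 -1.    ] shift [-0.0903 -0.2943 -0.1282]
[0.47754485 0.17885934 0.1665    ] [0.48008999 0.17793509 0.14716171]
```

>>> play_rows:
  targets: "1 0 0 -.02 0;1 0 0 -.05 0;1 0 0 -.08 0;1 0 -.01 -.105 0;1 -.01 -.035 -.12 0;1 -.02 -.065 -.128 0;1 -.029 -.095 -.128 0;1 -.038 -.125 -.128 0"

```text
clock: 4.08
tcp_pos: [0.4781, 0.0458, 0.2741]
orientation: [-0.474, -3.105, -0.0]
contact_force: [0.3, -0.3, -1.7]
grip_width: 0.031
gripper_force: 79.7
```

>>> play_rows:
  targets: "1 -.009 -.03 0 0;1 -.018 -.06 0 0;1 -.027 -.09 0 0;1 -.036 -.12 0 0;1 -.044 -.145 0 0;1 -.050 -.162 0 0;1 -.052 -.169 0 0;1 -.052 -.169 0 0"

```text
clock: 4.75
tcp_pos: [0.4768, -0.1314, 0.2736]
orientation: [-0.48, -3.103, 0.001]
contact_force: [-0.6, 0.1, -0.5]
grip_width: 0.0316
gripper_force: 79.7
```

```bash
python3 - <<'E'
from h import *
shift([.4772,-.2707,.275])
ci=r.camera_info("wrist");w=r.grab_frame("wrist"); np.save("w2.npy",w); save("w2",np.clip(w.astype(float)*1.8,0,255).astype(np.uint8))
print(proj(ci,[.4772,-.2707,.134]))
E
```

```text
tcp [ 0.4768 -0.1314  0.2736] toolx [-0.953  0.302  0.001] z [-1.6e-03 -5.0e-04 -1.0e+00] shift [-0.0425 -0.1327 -0.0014]
[137.46054509 236.44007883]
```

View pics/w2.png

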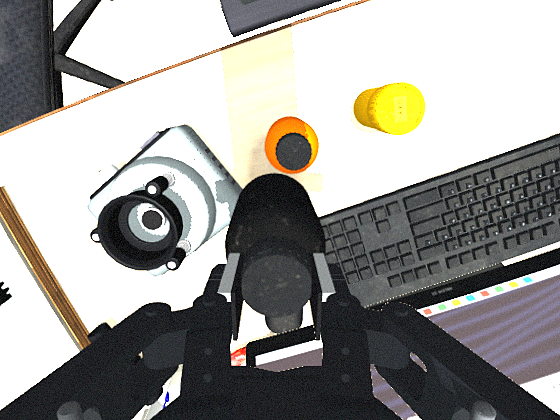

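Wrist view: ring rim centre is at about (138,232), predicted (137.5,236.4). That is the same ~4 px offset as the cap showed, so I measure ring and bottle in this same camera.

```bash
python3 - <<'E'
from h import *
w=np.load("w2.npy"); g=np.clip(w.astype(float)*4,0,255).astype(np.uint8)
a=cv2.resize(g[180:285,85:195],(395,378),interpolation=cv2.INTER_CUBIC)   # x3.59,3.6
b=cv2.resize(g[165:335,215:340],(300,408),interpolation=cv2.INTER_CUBIC)[:378] # x2.4
save("w2c",np.hstack([a,b]))
E
```

```text
(no output)
```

View pics/w2c.png

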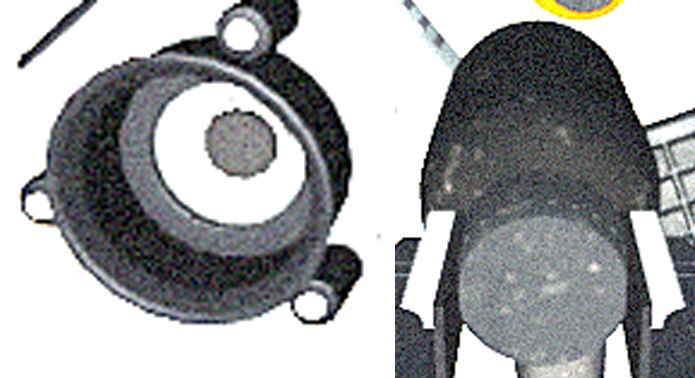

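```bash
python3 - <<'E'
from h import *
ci=r.camera_info("wrist");o=r.get_obs();M=R.from_rotvec(o["orientation"])
k=onz(ci,138.2,231.9,.134);c=onz(ci,276.7,285,o["tcp_pos"][2]-.0974+.114)
print(k,c,o["tcp_pos"],"wrist diff tool",M.inv().apply(k-c),"vs top/tcp tool",M.inv().apply(np.array([.4772,-.2707,.134])-o["tcp_pos"]),"cap-tcp tool",M.inv().apply(c-o["tcp_pos"]), "cam",ci["position"])
# joint check
print(o["joints"].round(2))
E
```

```text
[ 0.47376823 -0.26607737  0.134     ] [ 0.47627551 -0.12902019  0.29019007] [ 0.47714406 -0.12959042  0.27359007] wrist diff tool [-0.03899758 -0.13146522  0.15614858] vs top/tcp tool [-0.0426336  -0.13456345  0.13954339] cap-tcp tool [ 0.00102527  0.00028083 -0.01659848] cam [ 0.40255029 -0.10602684  0.41629655]
[-0.32  0.13  0.51  1.95 -0.08  1.08  1.49]
```

>>> play_rows:
  targets: "1 -.008 -.027 0 0;1 -.016 -.055 0 0;1 -.025 -.083 0 0;1 -.033 -.11 0 0;1 -.038 -.126 0 0;1 -.04 -.132 .01 0;1 -.04 -.132 .026 0;1 -.04 -.132 .030 0"

```text
clock: 5.47
tcp_pos: [0.4757, -0.2649, 0.2412]
orientation: [-0.472, -3.102, -0.003]
contact_force: [-0.5, 1.1, -2.6]
grip_width: 0.0314
gripper_force: 79.7
```

>>> play_rows:
  targets: "1 0 0 0 0;1 0 0 0 0"

```text
clock: 5.63
tcp_pos: [0.4767, -0.2659, 0.2438]
orientation: [-0.471, -3.105, -0.001]
contact_force: [-0.1, 0.5, -1.9]
grip_width: 0.0311
gripper_force: 79.7
```

```bash
python3 - <<'E'
from h import *
o=r.get_obs();print(o["tcp_pos"],o["contact_force"])
w=r.grab_frame("wrist"); s=r.grab_frame("scene"); np.save("w3.npy",w)
f=lambda i,k:np.clip(i.astype(float)*k,0,255).astype(np.uint8)
save("w3",np.hstack([cv2.resize(f(w,3)[120:320,190:365],(472,540),interpolation=cv2.INTER_CUBIC),cv2.resize(f(s,2.5)[190:310,350:430],(320,480),interpolation=cv2.INTER_CUBIC)[:540] if 0 else cv2.resize(f(s,2.5)[170:305,350:430],(320,540),interpolation=cv2.INTER_CUBIC)]))
E
```

```text
[ 0.47665824 -0.2658828   0.24380716] [-0.06034005  0.52617956 -1.92034411]
```

View pics/w3.png

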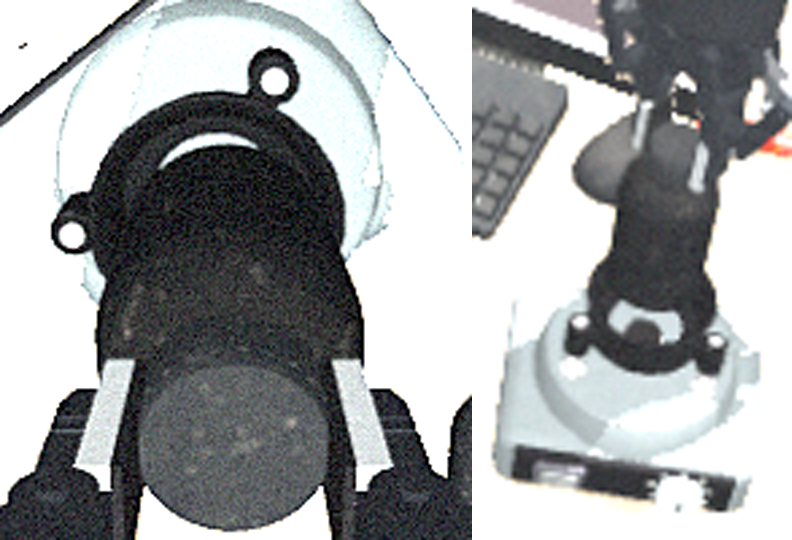

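Wrist crop: rim spans columns 92–345 with its top at row 92. The cap is centred at (234,447), so the ring may lie slightly left of the bottle. I'll compare with projected circles.

```bash
python3 - <<'E'
from h import *
ci=r.camera_info("wrist");o=r.get_obs();M=R.from_rotvec(o["orientation"]);t=np.linspace(0,6.283,200)
def ext(c,rad,z):
    p=np.array([(proj(ci,[c[0]+rad*np.cos(a),c[1]+rad*np.sin(a),z])-[190,120])*2.7 for a in t]); i=p.argmin(0);j=p.argmax(0)
    print(" L",p[i[0]].round(),"R",p[j[0]].round(),"T",p[i[1]].round(),"ctr",((p[i[0]]+p[j[0]])/2).round())
T=o["tcp_pos"]; print(T,o["joints"].round(2))
print("cap");ext(T,.017,T[2]+.0166)
print("shoulder");ext(T,.029,T[2]-.003)
print("bottom");ext(T,.029,T[2]-.0974)
for rad in(.0355,.039):print("rim",rad);ext(T,rad,.134)
print("rim top-cam");ext([.4772,-.2707],.039,.134);print("turret hd");
w=np.load("w3.npy").max(2)
for v in(165,180,195):print(v,''.join('%4d'%x for x in w[v,220:330:2]))
E
```

```text
[ 0.47695909 -0.26683822  0.24474896] [-0.09  0.28  0.59  1.88 -0.18  1.03  1.85]
cap
 L [129. 446.] R [335. 448.] T [232. 358.] ctr [232. 447.]
shoulder
 L [ 77. 386.] R [388. 385.] T [232. 247.] ctr [232. 386.]
bottom
 L [132. 234.] R [333. 234.] T [232. 137.] ctr [232. 234.]
rim 0.0355
 L [115. 217.] R [349. 220.] T [232. 106.] ctr [232. 218.]
rim 0.039
 L [104. 216.] R [361. 216.] T [232.  94.] ctr [232. 216.]
rim top-cam
 L [ 92. 221.] R [349. 224.] T [219.  99.] ctr [220. 222.]
turret hd
165  170 168 163 172 169 170 169 177 167  87  38  18  16  17   6   4   5  12   5  16  19  16  25  22   8  18  13  21  22  16  19  21  15  13   9   5  12  19  24   6  65  98  90  95  93  94  92  93  93  90  95  86  86  75  50
180  172 170 170 134   9  21  21  13   8  20  20  27  17  20   9  72  26   6  11  10   0  21  16  13  16   6  16  14  17  10   7  15   9  17   0  11  11   5  10  11  22  14   7  14  16  17  21 100  95  94  94  86  92  80 163
195   14  12   5  15  17  15  16   7  11  10  14   3  18  11  16   5  19  14   5  13   9   1   7   5   1  13   9   6  12  16   8  16   8  14  16  20  11   7   8  17  13  13  10  11   3  13  17  16  10  79  90  95  85  90  68
```

The two views differ by 2–3 mm, which the flare tolerates. I shift a little toward the ring and lower into the flare, watching side forces.

>>> play_rows:
  targets: "1 .001 -.002 0 0;1 .001 -.002 .005 0;1 .001 -.002 .01 0;1 .001 -.002 .014 0;1 .001 -.002 .018 0;1 .001 -.002 .022 0;1 .001 -.002 .025 0;1 .001 -.002 .025 0"

```text
clock: 6.4
tcp_pos: [0.4744, -0.2691, 0.2184]
orientation: [-0.475, -3.104, -0.0]
contact_force: [-0.2, 1.5, -0.9]
grip_width: 0.031
gripper_force: 79.7
```

```bash
python3 - <<'E'
from h import *
o=r.get_obs();M=R.from_rotvec(o["orientation"]);print(o["tcp_pos"],"Ftool",M.inv().apply(o["contact_force"]),"Mtool",M.inv().apply(o["moment"]))
E
```

```text
[ 0.4743546  -0.26912526  0.2184366 ] Ftool [0.59596434 1.36104514 0.89544068] Mtool [-0.06743279  0.06860256 -0.05442738]
```

>>> play_rows:
  targets: "1 0 0 .002 0;1 0 0 .004 0;1 0 0 .006 0;1 0 0 .008 0;1 0 0 .01 0;1 0 0 .01 0;1 0 0 .01 0"

```text
clock: 6.98
tcp_pos: [0.4746, -0.2693, 0.2092]
orientation: [-0.475, -3.105, -0.0]
contact_force: [-0.0, 0.8, -1.5]
grip_width: 0.0316
gripper_force: 79.7
```

```bash
cat > st.py <<'E'
from h import *
o=r.get_obs();M=R.from_rotvec(o["orientation"]);print(o["tcp_pos"].round(4),"Ftool",M.inv().apply(o["contact_force"]).round(2),"Mtool",M.inv().apply(o["moment"]).round(3),"z",M.as_matrix()[:,2].round(4))
E
python3 st.py
```

```text
[ 0.4746 -0.2693  0.2092] Ftool [0.28 0.76 1.54] Mtool [ 0.058 -0.016 -0.004] z [-3.e-04  1.e-04 -1.e+00]
```

>>> play_rows:
  targets: "1 0 0 .001 0;1 0 0 .002 0;1 0 0 .003 0;1 0 0 .004 0;1 0 0 .005 0;1 0 0 .006 0;1 0 0 .006 0;1 0 0 .006 0"

```text
clock: 7.65
tcp_pos: [0.4749, -0.2694, 0.2035]
orientation: [0.475, 3.105, 0.0]
contact_force: [-0.3, -0.3, 0.3]
grip_width: 0.0312
gripper_force: 79.9
```

```bash
python3 st.py
```

```text
[ 0.4749 -0.2694  0.2035] Ftool [ 0.23 -0.38 -0.29] Mtool [-0.031  0.074  0.011] z [ 3.e-04 -0.e+00 -1.e+00]
```

>>> play_rows:
  targets: "1 0 0 .001 0;1 0 0 .001 0;1 0 0 .002 0;1 0 0 .002 0;1 0 0 .003 0;1 0 0 .003 0;1 0 0 .003 0"

```text
clock: 8.23
tcp_pos: [0.4749, -0.2695, 0.2004]
orientation: [0.475, 3.105, -0.0]
contact_force: [-1.0, 0.1, 2.1]
grip_width: 0.0312
gripper_force: 80.2
```

```bash
python3 st.py
```

```text
[ 0.4749 -0.2695  0.2004] Ftool [ 1.01 -0.24 -2.11] Mtool [-0.168  0.053 -0.04 ] z [ 3.e-04 -1.e-04 -1.e+00]
```

>>> play_rows:
  targets: "1 0 0 .0005 0;1 0 0 .001 0;1 0 0 .0015 0;1 0 0 .002 0;1 0 0 .002 0;1 0 0 .002 0"

```text
clock: 8.73
tcp_pos: [0.4748, -0.2694, 0.1983]
orientation: [0.475, 3.105, 0.0]
contact_force: [0.6, 0.2, 3.0]
grip_width: 0.0313
gripper_force: 80.3
```

```bash
python3 st.py
```

```text
[ 0.4748 -0.2694  0.1983] Ftool [-0.57  0.35 -2.98] Mtool [-0.098  0.032 -0.028] z [ 1.e-04 -0.e+00 -1.e+00]
```

>>> play_rows:
  targets: "1 0 0 .0005 0;1 0 0 .001 0;1 0 0 .001 0;1 0 0 .001 0"

```text
clock: 9.07
tcp_pos: [0.4748, -0.2694, 0.1973]
orientation: [0.475, 3.105, -0.0]
contact_force: [0.1, 0.5, 4.2]
grip_width: 0.0316
gripper_force: 80.3
```

>>> play_rows:
  targets: "1 0 0 .0005 0;1 0 0 .001 0;1 0 0 .001 0;1 0 0 .001 0"

```text
clock: 9.4
tcp_pos: [0.4748, -0.2694, 0.1963]
orientation: [0.475, 3.105, -0.0]
contact_force: [-0.2, 0.1, 4.2]
grip_width: 0.0315
gripper_force: 80.3
```

>>> play_rows:
  targets: "1 0 0 .0005 0;1 0 0 .001 0;1 0 0 .001 0;1 0 0 .001 0"

```text
clock: 9.73
tcp_pos: [0.4748, -0.2694, 0.1954]
orientation: [0.475, 3.105, -0.0]
contact_force: [0.0, 0.8, 5.6]
grip_width: 0.031
gripper_force: 80.4
```

>>> play_rows:
  targets: "1 0 0 .0005 0;1 0 0 .001 0;1 0 0 .001 0;1 0 0 .001 0"

```text
clock: 10.07
tcp_pos: [0.4748, -0.2694, 0.1944]
orientation: [0.475, 3.105, -0.0]
contact_force: [0.2, 0.0, 5.6]
grip_width: 0.0309
gripper_force: 80.4
```

>>> play_rows:
  targets: "1 0 0 .0005 0;1 0 0 .0005 0;1 0 0 .0005 0"

```text
clock: 10.32
tcp_pos: [0.4749, -0.2694, 0.1939]
orientation: [0.475, 3.105, -0.0]
contact_force: [-1.3, 0.3, 6.4]
grip_width: 0.0311
gripper_force: 80.5
```

>>> play_rows:
  targets: "1 0 0 .0005 0;1 0 0 .0005 0;1 0 0 .0005 0"

```text
clock: 10.57
tcp_pos: [0.4749, -0.2694, 0.1935]
orientation: [0.475, 3.105, -0.0]
contact_force: [0.6, 0.3, 6.1]
grip_width: 0.0315
gripper_force: 80.5
```

>>> play_rows:
  targets: "1 0 0 .0005 0;1 0 0 .0005 0;1 0 0 .0005 0"

```text
clock: 10.82
tcp_pos: [0.4749, -0.2694, 0.193]
orientation: [0.475, 3.105, 0.0]
contact_force: [-0.5, -0.4, 6.3]
grip_width: 0.031
gripper_force: 80.5
```

>>> play_rows:
  targets: "1 0 0 .0005 0;1 0 0 .0005 0;1 0 0 .0005 0"

```text
clock: 11.07
tcp_pos: [0.4751, -0.2696, 0.1929]
orientation: [0.475, 3.105, -0.0]
contact_force: [-1.3, 0.3, 9.2]
grip_width: 0.0311
gripper_force: 80.9
```

The push now rises steeply (6.3 to 9.2 N with almost no travel), so this is the stop.

>>> play_rows:
  targets: "1 0 0 .0005 0;1 0 0 .0005 0;1 0 0 .0005 0;1 0 0 .0005 0"

```text
clock: 11.4
tcp_pos: [0.4754, -0.2697, 0.1928]
orientation: [0.475, 3.104, -0.0]
contact_force: [-2.0, 0.5, 10.3]
grip_width: 0.0311
gripper_force: 81.2
```

>>> play_rows:
  targets: "1 0 0 .0005 0;1 0 0 .001 0;1 0 0 .001 0;1 0 0 .001 0;1 0 0 .001 0"

```text
clock: 11.82
tcp_pos: [0.4759, -0.27, 0.1927]
orientation: [0.475, 3.102, -0.0]
contact_force: [-2.2, 1.6, 17.8]
grip_width: 0.0308
gripper_force: 81.9
```

```bash
python3 st.py
```

```text
[ 0.4759 -0.27    0.1927] Ftool [  2.54   0.9  -17.86] Mtool [-0.344  0.618 -0.01 ] z [ 3.e-03 -5.e-04 -1.e+00]
```

>>> play_rows:
  targets: "1 0 0 -.0004 0;1 0 0 -.0004 0;1 0 0 -.0004 0;1 0 0 -.0004 0;1 0 0 -.0004 0;1 0 0 -.0004 0"

```text
clock: 12.32
tcp_pos: [0.4756, -0.2699, 0.1927]
orientation: [0.475, 3.103, -0.0]
contact_force: [-2.3, 0.9, 16.2]
grip_width: 0.0312
gripper_force: 81.7
```

>>> play_rows:
  targets: "1 0 0 0 0;1 0 0 0 0;1 0 0 0 0;1 0 0 0 0;1 0 0 0 0;1 0 0 0 0"

```text
clock: 12.82
tcp_pos: [0.4756, -0.27, 0.1927]
orientation: [0.475, 3.103, -0.0]
contact_force: [-2.2, 1.2, 16.0]
grip_width: 0.031
gripper_force: 81.7
```

```bash
python3 - <<'E'
from h import *
f=lambda i,k:np.clip(i.astype(float)*k,0,255).astype(np.uint8)
s=r.grab_frame("scene");w=r.grab_frame("wrist")
save("end",np.hstack([cv2.resize(f(s,2)[150:320,170:450],(460,280)),cv2.resize(f(w,3)[120:320,190:365],(245,280))]))
E
```

```text
(no output)
```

View pics/end.png

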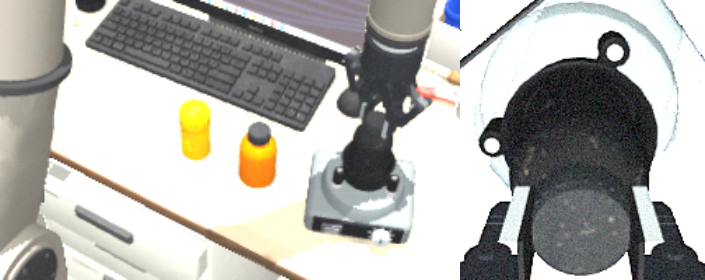

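The bottle is upright inside the ring, pressed down and still held. The yellow jar and the orange bottle stand where they were; the short jar is outside this crop.

```bash
python3 -c "
from bench import r
print(r.get_obs()['contact_force']); print(r.hand_in())"
```

```text
[-1.9512019   0.8893108  15.99937796]
the job is handed in; nothing more can be done
None
```

The job is handed in: the ink bottle is upright in the shaker ring and held down against the stop, with the wrist reading 16 N (about 18 N including the bottle's weight); neither jar was touched.

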